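# Stack the swatch up to the colour-check lamp and hold its sprung shutter half open

### The arm

A 6-joint arm with a two-finger parallel gripper is mounted at the origin on the work surface. World frame = base frame: x ahead of the robot, y to its left, z up, the work surface at z = 0. Lengths are in m, angles in rad, forces in N, time in s.
With the tool pointing down it reaches from about 0.225 to 0.875 m from the base axis. Payload 3.4 kg.
Tool frame: the origin (TCP) lies between the finger pads; the fingertips stand 8 mm ahead of it and the grasp point (between the pads) lies 11 mm behind it; z points along the fingers, y is the line along which they close (so a half turn about z gives the same grasp; the last joint's range is limited). The gripper opens to 85 mm and grips with 20 to 120 N. Pads are 22 mm wide; open, the fingers measure 114 mm over their backs; the gripper's body (76 mm by 85 mm) begins 54 mm behind the grasp point. The pads swing forward as they close: fully open they stand 13 mm farther back than shut.
Start: joints at [-1.462, 0.276, 1.505, -0, 1.361, -0.121], TCP at [0.131, -0.56, 0.239] pointing down, gripper open.
Joint ranges: [-2.89, 2.89], [-0.75, 2.08], [0.22, 2.7], [-1.18, 4.32], [0.11, 2.71], [-2.7, 2.7]. Speed limits (rad/s): [2.57, 2.57, 3.14, 3.14, 3.14, 3.14].

### API

Orientations are given as a unit quaternion [w, x, y, z].
In Python, from rig import manip gives the robot as it stands.
- The arm moves only by the tool move_arm, never from a script. Its argument "deltas" is a list that holds one entry, the list of rows, each a list of 5 numbers: the shift along the tool's x, y, z normalised to -1 to 1, where 1 is 80 cm, then the turn about the tool's z normalised to -1 to 1, where 1 is 120 degrees, then the closure, from -1 (fully open) to 1 (shut). In form: [[[tx, ty, tz, twist, grip], ...]]. A call has 1 to 12 rows; each row is the pose to reach, as a shift and turn from the pose commanded when the call began, along the tool's axes at that moment; what a row does not reach only later rows make up. A row lasts 1/10 s, in which the tool goes at most 50 mm and 8.59 degrees, less where a joint would pass 70% of its speed; a pose out of reach is approached as far as the arm can. A call with a number of a shift or a turn outside -1 to 1 is refused whole. A call with a gripper value outside its range is refused whole. The fingers move at their own pace and stop on an object; "squeeze" is the grip in N (left out, the last holds). Time passes only in rows, so rows that repeat a pose let the fingers close. It gives the time, the measured TCP pose, the force, the opening and the grip force at its end, in the units of the state.
- manip.get_state(): the state, without advancing time (a new reading comes with each control period).
- manip.get_image(name): name is "side" or "top"; returns the picture (384x512x3 uint8, red, green, blue); there is no depth.
- manip.camera_params(name): a dict with "fx", "fy", "cx", "cy" (pixels), "dist" ([k1, k2, p1, p2, k3] as OpenCV has them; the pictures are not rectified), "R" (3x3) and "t" (3): a world point X has camera coordinates R X + t. Camera axes: x right, y down, z forward; pixel columns grow to the right and rows downward; lengths in m; the calibration is good to about 2 mm. A picture is of the moment at which its call begins. camera_params takes no time and is no camera call.
- manip.sign_off(): hands the job in; it is judged then, once.
The state is a dict: "clock": time; "qpos": joint angles; "qd": joint speeds; "effort": joint torques, N m; "position": TCP position; "ee_rot": TCP orientation; "contact_force": force on the tool from outside, world axes, zero at the start; "moment": the same for the moment, N m; "width": finger opening in m; "gripper_force": force on a finger pad.
Only numpy, scipy, OpenCV 4.12 (cv2) and the standard library are available. Lean on these libraries where they do the work, as an engineer would, in place of code of your own. Each camera call takes 0.05 s, during which the arm holds its last target. There are 200 camera calls.

### The job

Build up the column on the lamp box's bed so that the swatch comes level with the lamp's window: set the deep tin squarely on the tin already standing there, then the shallow paper-banded swatch tin squarely on top, all edges lined up and the long sides running the same way, without shifting the bottom tin and with the shutter still closed. Then take the shutter's upright post, slide the shutter against its spring to half travel (post level with the long middle rib; never nearly fully open) and finish while still holding it there. Leave everything else where it stands.

Things in the scene. Friction and masses are not known exactly. Their poses are not given: they have to be found in the camera images.
- lampbox: fixed grey lamp box, 220 mm (its x) by 140 mm (its y) by 117 mm tall; origin at the centre of its underside, z up. Its window is in the -y face, around x = -30 mm, 74 to 110 mm up. A flat dark steel bed, 110 mm wide and 6 mm thick, lies before the window, from x = -85 to 25 mm and out to y = -225 mm. Three bright raised ribs, 3 mm wide, on the top edge beside the post mark the post's closed (x = -30 mm), half (x = 5 mm, the longest rib) and fully open (x = 40 mm) places
- shutter (a joint): slide of the dark steel shutter plate along the lamp box's +x: 0 is closed (covers the window), 0.070 m fully open, half travel 0.035 m. A spring pulls it shut: about 2 N when closed, 5.5 N at half travel, 9 N fully open; it springs back when let go
- shutter_post (a point): centre of the shutter's upright black post, which moves with the shutter: 14 mm thick along the slide (lamp box x), 16 mm wide, standing 50 mm above the box's top (from 25 mm below this point to 25 mm above it), just in front of the box's -y face; axes parallel to the lamp box's
- half_mark (a point): point on the lamp box's top edge, at the near end of the long middle rib: the post's centre stands level with it along the box's x at half travel
- base_tin_mid (a point): closed rectangular sheet-metal tin, flat lid, 60 mm (its x) by 84 mm (its y) by 32 mm tall, about 0.4 kg; this point is its centre, half-way up; z is up; it stands loose on the bed with its long side roughly along the lamp box's y
- deep_tin_mid (a point): closed rectangular sheet-metal tin, flat lid, 60 mm (its x) by 84 mm (its y) by 44 mm tall, about 0.3 kg; this point is its centre, half-way up; z is up; the tallest tin, no paper band, loose on the table
- swatch_tin_mid (a point): closed rectangular sheet-metal tin, flat lid, 60 mm (its x) by 84 mm (its y) by 28 mm tall, about 0.2 kg; this point is its centre, half-way up; z is up; the lowest tin, with a pale paper swatch band on both narrow ends and along the middle of its lid, loose on the table
- ink_bottle: bystander: small amber ink bottle, 34 mm across, 75 mm tall; origin at the centre of its underside
- jar: bystander: closed glass jar, 72 mm across, 85 mm tall; origin at the centre of its underside
- can: bystander: plain metal can, 74 mm across, 100 mm tall; origin at the centre of its underside
- muller: bystander: glass pigment muller, 56 mm across its foot, 70 mm tall; origin at the centre of its underside
- tape_ring: bystander: grey ring, 90 mm across, 20 mm tall, lying flat; origin at the centre of its underside

How it is judged:
By the outcome, as a careful person would: the job done as asked, in the order asked, and still so for the second after the job is handed in, while the arm keeps its last pose, push and grip.
It also fails if it takes over 64 s, if anything falls off the work surface, if the arm or the gripper's body presses on something with over 40 N, if the wrist force passes 120 N, or if a joint passes its speed limit or range.

## Working session

There is one attempt and no reset: what is moved stays moved. The work goes in short steps, Python scripts to look and compute and a tool call to move; the robot and the scene stay as the last step left them, time stands still between calls to the robot, and variables do not carry over. Pictures are saved under pics/ and viewed, at most 10 in all, crops included, and the job is handed in when it is done.

Besides the shell and the picture viewer there is one more tool, called after "Request:" as a command line: name --argument value ..., lists and objects as JSON in quotes. move_arm: Moves the arm, as the interface text tells. Scaled input: -1 to 1 covers 80 cm each way for a shift and 120 degrees each way for a turn. Its arguments: {"type":"object","properties":{"deltas":{"type":"array","items":{"type":"array","items":{"type":"array","items":{"type":"number","minimum":-1,"maximum":1}}}},"squeeze":{"type":"number"}},"required":["deltas"]}

```bash
mkdir -p pics; ls; python3 - <<'E'
from rig import manip
import cv2
for n in("side","top"):
    im=manip.get_image(n); cv2.imwrite(f"pics/{n}0.png",cv2.cvtColor(im,cv2.COLOR_RGB2BGR))
    print(n,manip.camera_params(n))
print(manip.get_state())
E
```

```text
pics
side {'fx': 373.4319686114411, 'fy': 373.4319686114411, 'cx': 256.36569559667106, 'cy': 195.47114852792456, 'dist': array([-0.08799842,  0.        ,  0.        ,  0.        ,  0.        ]), 'R': array([[ 0.99075466, -0.1342352 ,  0.01964973],
       [-0.06841885, -0.61945905, -0.78204178],
       [ 0.11714974,  0.77346713, -0.62291616]]), 't': array([-0.57096742,  0.09481092,  0.90210813])}
top {'fx': 460.4127218114705, 'fy': 460.4127218114705, 'cx': 255.4806410707071, 'cy': 189.59075401295888, 'dist': array([-0.14221329,  0.        ,  0.        ,  0.        ,  0.        ]), 'R': array([[ 0.01267817, -0.99991209, -0.00388335],
       [-0.99277636, -0.01212411, -0.11936543],
       [ 0.11930785,  0.00536863, -0.99284279]]), 't': array([-0.03248978,  0.57621131,  1.08541313])}
{'clock': 0.1, 'qpos': array([-1.46198028e+00,  2.76521194e-01,  1.50597994e+00,  1.97109354e-05,
        1.36070708e+00, -1.21008012e-01]), 'qd': array([ 0.00013372, -0.00200863, -0.00074596,  0.00022143,  0.00056861,
       -0.00183728]), 'effort': array([ 1.20177174e-03, -4.17699730e+01, -2.46406174e+01, -1.75725481e-04,
        5.78701045e-03,  4.63313707e-07]), 'position': array([ 0.13093672, -0.5594347 ,  0.23854282]), 'ee_rot': array([-8.07704127e-04,  9.93404787e-01,  1.14657212e-01,  1.45610949e-05]), 'contact_force': array([-0.12778357, -0.1745733 ,  0.31992563]), 'moment': array([ 0.01581888, -0.00700771,  0.00654785]), 'gripper_force': 0.0, 'width': 0.08548115793638583}
```

View pics/side0.png

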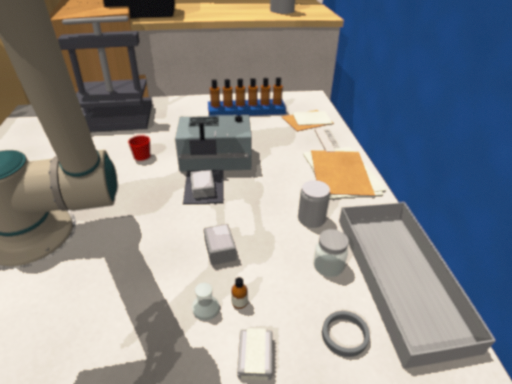

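View pics/top0.png

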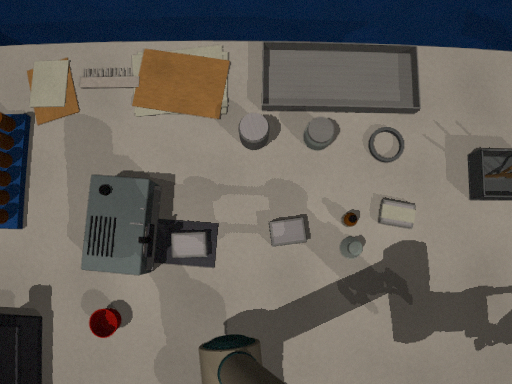

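The side view shows the lamp box (215,140) with its bed and base tin (203,183), the deep tin (220,243) and the swatch tin (256,352). The top view has the base lid at (190,244), the deep lid at (289,230), the swatch tin at (397,212) and the post at about (145,240).

```bash
cat > h.py <<'E'
import numpy as np, cv2
from rig import manip
P={n:manip.camera_params(n) for n in("side","top")}
def K(p): return np.array([[p["fx"],0,p["cx"]],[0,p["fy"],p["cy"]],[0,0,1]])
def ray(n,px):
    p=P[n]; u=cv2.undistortPoints(np.array(px,float).reshape(-1,1,2),K(p),p["dist"]).reshape(-1,2)
    d=np.c_[u,np.ones(len(u))]@p["R"]; return -p["R"].T@p["t"],d
def onz(n,px,z):
    c,d=ray(n,px); return c+d*((z-c[2])/d[:,2])[:,None]
def proj(n,X):
    p=P[n]; return cv2.projectPoints(np.array(X,float).reshape(-1,1,3),cv2.Rodrigues(p["R"])[0],p["t"],K(p),p["dist"])[0].reshape(-1,2)
def shot(n): return manip.get_image(n)
E
python3 - <<'E'
from h import *
im=cv2.imread("pics/top0.png"); 
cv2.imwrite("pics/topA.png",cv2.resize(im[165:280,75:245],None,fx=4.7,fy=4.7,interpolation=cv2.INTER_CUBIC))
cv2.imwrite("pics/topB.png",cv2.resize(im[185:265,260:425],None,fx=4.8,fy=4.8,interpolation=cv2.INTER_CUBIC))
E
```

```text
(no output)
```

View pics/topA.png

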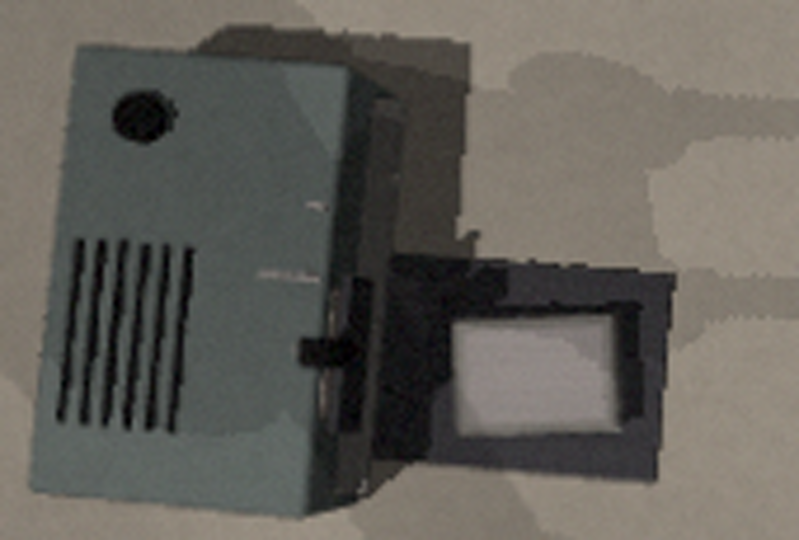

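View pics/topB.png

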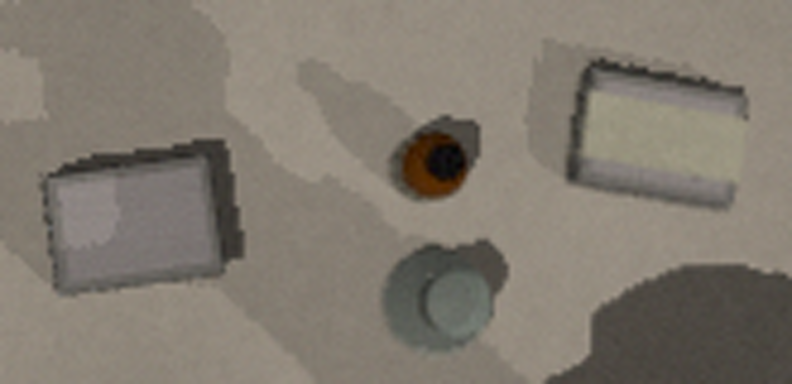

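The crops show the base lid corners near (452,322)–(621,430), the post at (335,352) and ribs at x≈285 in crop A. In crop B the deep lid spans (47,178)–(222,272) and the swatch lid (590,70)–(730,208).

```bash
python3 - <<'E'
from h import *
def px(c,s,o): return (np.array(c,float)+.5)/s-.5+np.array(o)
A=(4.7,(75,165));B=(4.8,(260,185))
def rect(c,f,z,name):
    w=onz("top",px(c,*f),z)[:,:2]; r=cv2.minAreaRect(w.astype(np.float32))
    e=(w[1]-w[0])+(w[2]-w[3]); g=(w[3]-w[0])+(w[2]-w[1])
    print(name,"c",w.mean(0).round(4),"long len",np.linalg.norm(e)/2,"ang",np.degrees(np.arctan2(*e[::-1])),"short",np.linalg.norm(g)/2,"ang",np.degrees(np.arctan2(*g[::-1])))
print("cam",ray("top",[[0,0]])[0],ray("side",[[0,0]])[0])
rect([(78,45),(352,67),(305,517),(32,490)],A,.117,"box")
rect([(452,322),(612,315),(621,430),(458,437)],A,.038,"base")
rect([(47,178),(208,155),(222,272),(60,290)],B,.044,"deep")
rect([(588,72),(745,98),(730,208),(575,182)],B,.028,"swatch")
print("post top",onz("top",px([(315,352)],*A),.167), "ribs half",onz("top",px([(320,279),(258,273)],*A),.117),"bed corners",onz("top",px([(675,273),(658,482)],*A),.006))
print("ink",onz("top",px([(447,160)],*B),.075),"muller top",onz("top",px([(459,302)],*B),.07))
E
```

```text
cam [ 0.44296256 -0.03132806  1.14629815] [ 0.46649376 -0.71566343  0.64730319]
box c [0.4848 0.2918] long len 0.13692276168601764 ang -93.84668978788112 short 0.21708477547088303 ang 176.31881694289163
base c [0.441  0.1339] long len 0.08321705935628002 ang -86.52759836122432 short 0.05881428923653076 ang -174.8036456826572
deep c [ 0.4762 -0.1034] long len 0.08119161828576556 ang -82.16699802289726 short 0.05730353971243901 ang -172.90767534838702
swatch c [ 0.5217 -0.3748] long len 0.08299821473621473 ang -98.83274154292351 short 0.057260876288882705 ang 171.4676578237396
post top [[0.45014365 0.21613957 0.167     ]] ribs half [[0.48546987 0.22757838 0.117     ]
 [0.48780133 0.25809743 0.117     ]] bed corners [[0.4962531  0.06610957 0.006     ]
 [0.38670888 0.07288181 0.006     ]]
ink [[ 0.50765494 -0.25399446  0.075     ]] muller top [[ 0.43871711 -0.260478    0.07      ]]
```

```bash
cat >> h.py <<'E'
def go(x,y,z,yaw):
    """normalised delta from the present pose to TCP x,y,z with tool x at yaw (deg), tool down"""
    s=manip.get_state(); w,a,b,c=s["ee_rot"]; from scipy.spatial.transform import Rotation as Ro
    M=Ro.from_quat([a,b,c,w]).as_matrix(); d=M.T@(np.array([x,y,z])-s["position"])/.8
    cur=np.degrees(np.arctan2(M[1,0],M[0,0])); t=(cur-yaw+180)%360-180
    print("now",s["position"].round(4),"yaw",round(cur,2),"tilt",M[:,2].round(4),"-> delta",d.round(4),"twist",round(t/120,4))
E
python3 -c "
from h import *
go(.4762,-.1034,.15,97.5)"
```

```text
now [ 0.1309 -0.5594  0.2385] yaw 13.17 tilt [-2.0e-04  1.6e-03 -1.0e+00] -> delta [ 0.5501 -0.4566  0.1115] twist -0.7028
```

Request:
move_arm --deltas '[[[0.55,-0.457,0.11,-0.703,-1],[0.55,-0.457,0.11,-0.703,-1],[0.55,-0.457,0.11,-0.703,-1],[0.55,-0.457,0.11,-0.703,-1],[0.55,-0.457,0.11,-0.703,-1],[0.55,-0.457,0.11,-0.703,-1],[0.55,-0.457,0.11,-0.703,-1],[0.55,-0.457,0.11,-0.703,-1],[0.55,-0.457,0.11,-0.703,-1],[0.55,-0.457,0.11,-0.703,-1],[0.55,-0.457,0.11,-0.703,-1],[0.55,-0.457,0.11,-0.703,-1]]]'

```text
clock: 1.3
position: [0.4773, -0.1006, 0.1505]
ee_rot: [-0.0, 0.658, 0.753, 0.0]
contact_force: [0.0, -0.7, -0.2]
width: 0.0853
gripper_force: 0.0
```

```bash
python3 -c "
from h import *
go(.4762,-.1034,.02,97.5)
print(manip.get_state()['contact_force'])"
```

```text
now [ 0.4773 -0.1006  0.1505] yaw 97.67 tilt [-3.0e-04  1.1e-03 -1.0e+00] -> delta [-0.0035 -0.0018  0.1631] twist 0.0014
[ 0.00661131 -0.68795017 -0.17190869]
```

Request:
move_arm --deltas '[[[0,0,0.05,0,-1],[0,0,0.1,0,-1],[0,0,0.14,0,-1],[0,0,0.163,0,-1],[0,0,0.163,0,-1],[0,0,0.163,0,-1]]]'

```text
clock: 1.9
position: [0.4762, -0.1038, 0.0209]
ee_rot: [-0.0, 0.659, 0.752, -0.0]
contact_force: [-0.1, 1.4, 0.9]
width: 0.0854
gripper_force: 0.0
```

```bash
python3 -c "
from h import *
go(.4762,-.1034,.02,97.5)
print(manip.get_state()['contact_force'])"
```

```text
now [ 0.4762 -0.1038  0.0209] yaw 97.52 tilt [-6.e-04  1.e-04 -1.e+00] -> delta [0.0004 0.0001 0.0011] twist 0.0002
[-0.13567668  1.42700245  0.86543655]
```

Request:
move_arm --deltas '[[[0,0,0,0,0],[0,0,0,0,0],[0,0,0,0,0.5],[0,0,0,0,1],[0,0,0,0,1],[0,0,0,0,1],[0,0,0,0,1]]]' --squeeze 30

```text
clock: 2.6
position: [0.4766, -0.1041, 0.0222]
ee_rot: [0.001, 0.659, 0.752, 0.0]
contact_force: [-1.0, -0.1, 5.4]
width: 0.0594
gripper_force: 34.4
```

Request:
move_arm --deltas '[[[0,0,-0.02,0,1],[0,0,-0.05,0,1],[0,0,-0.1,0,1],[0,0,-0.13,0,1],[0,0,-0.15,0,1],[0,0,-0.15,0,1]]]'

```text
clock: 3.2
position: [0.4776, -0.1042, 0.1432]
ee_rot: [0.003, 0.659, 0.752, 0.001]
contact_force: [1.8, -0.4, -2.9]
width: 0.0597
gripper_force: 34.8
```

```bash
python3 - <<'E'
from h import *
go(.441,.1339,.14,94)
print(manip.get_state()['contact_force'],manip.get_state()['moment'])
im=cv2.cvtColor(shot("side"),cv2.COLOR_RGB2BGR)
cv2.imwrite("pics/s1.png",cv2.resize(im[100:300,130:310],None,fx=3,fy=3,interpolation=cv2.INTER_CUBIC))
E
```

```text
now [ 0.4776 -0.1042  0.1432] yaw 97.52 tilt [ 0.0055 -0.002  -1.    ] -> delta [ 0.3011 -0.0064  0.0032] twist 0.0293
[ 1.80822838 -0.39406848 -2.88845377] [ 0.02824298 -0.02756163  0.00920877]
```

View pics/s1.png

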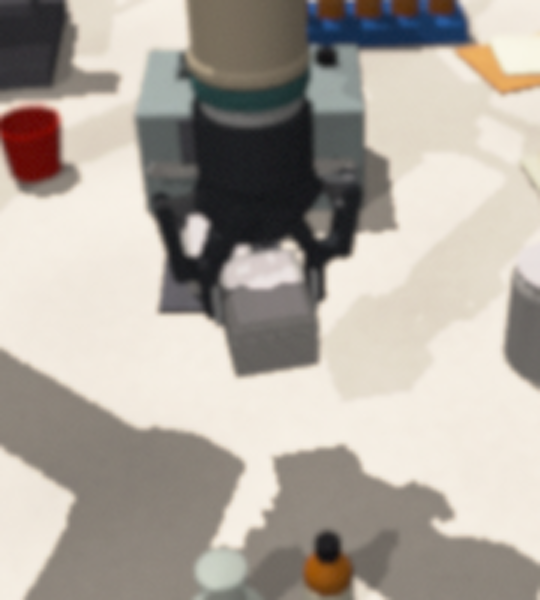

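The deep tin is held level between the fingers and clear of the table (crop ~(270,310)). I'll refine the base lid with a mask on the bright lid against the dark bed.

```bash
python3 - <<'E'
from h import *
im=cv2.imread("pics/top0.png",0)
def lid(x0,y0,x1,y1,z,thr):
    s=8; g=cv2.resize(im[y0:y1,x0:x1],None,fx=s,fy=s,interpolation=cv2.INTER_CUBIC)
    c=max(cv2.findContours((g>thr).astype(np.uint8),0,1)[0],key=cv2.contourArea).reshape(-1,2)
    w=onz("top",(c+.5)/s-.5+[x0,y0],z)[:,:2]*1000
    r=cv2.minAreaRect(w.astype(np.float32)); print(thr,r)
for t in(75,90,105): lid(162,222,216,268,.038,t)
print(im[244,160:216]); print(im[228:262,190])
E
```

```text
75 ((440.6256103515625, 133.43441772460938), (59.972450256347656, 85.19757843017578), 3.4616339206695557)
90 ((440.5274963378906, 133.5640106201172), (58.56338119506836, 83.67475891113281), 3.4537956714630127)
105 ((440.5528259277344, 133.40396118164062), (55.241512298583984, 82.02091979980469), 2.3711721897125244)
[ 19  21  16  22  23  19  20  15  19  25  15  53  99 120 127 134 135 136
 137 135 138 140 137 138 138 140 134 139 136 139 138 137 136 141 136 135
 138 139 137 139 138 138 136 127 115  79  47  35  27  28  24  30  49  49
  53  57]
[ 48  52  18  25  52  98 100 122 124 136 139 134 138 137 139 139 138 137
 138 139 135 136 136 137 133 136 131 109  99  71  53  54  52  56]
```

```bash
python3 -c "
from h import *
go(.4406,.1329,.12,93.46)"
```

```text
now [ 0.4765 -0.1038  0.1416] yaw 97.52 tilt [ 2.4e-03 -8.0e-04 -1.0e+00] -> delta [ 0.2992 -0.0058  0.0267] twist 0.0339
```

Request:
move_arm --deltas '[[[0.03,0,0,0,1],[0.07,0,0,0.01,1],[0.12,0,0,0.02,1],[0.17,-0.003,0,0.034,1],[0.22,-0.006,0,0.034,1],[0.26,-0.006,0,0.034,1],[0.285,-0.006,0.01,0.034,1],[0.299,-0.006,0.026,0.034,1],[0.299,-0.006,0.026,0.034,1],[0.299,-0.006,0.026,0.034,1],[0.299,-0.006,0.026,0.034,1]]]'

```text
clock: 4.35
position: [0.4402, 0.1321, 0.1199]
ee_rot: [0.0, 0.686, 0.728, -0.0]
contact_force: [0.0, 0.2, -3.8]
width: 0.0592
gripper_force: 34.6
```

```bash
python3 - <<'E'
from h import *
go(.4406,.1329,.0605,93.46)
im=cv2.cvtColor(shot("side"),cv2.COLOR_RGB2BGR)
cv2.imwrite("pics/s2.png",cv2.resize(im[100:225,150:270],None,fx=4.6,fy=4.6,interpolation=cv2.INTER_CUBIC))
E
```

```text
now [0.4402 0.1321 0.1199] yaw 93.41 tilt [-2.e-04 -5.e-04 -1.e+00] -> delta [0.001  0.0006 0.0743] twist -0.0004
```

View pics/s2.png

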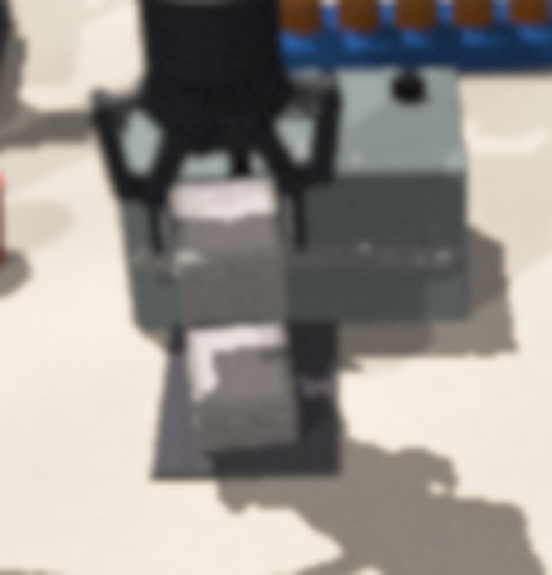

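The deep tin hangs over the base tin. In the crop its front bottom edge runs (187,323)–(287,320) and the base's front bottom edge (200,450)–(297,442); I'll compare them by rays.

```bash
python3 - <<'E'
from h import *
f=lambda c:(np.array(c,float)+.5)/4.6-.5+np.array([150,100])
print("deep",onz("side",f([(187,323),(287,320)]),.098).round(4))
print("base",onz("side",f([(200,450),(297,442)]),.006).round(4))
from math import *
def corners(x,y,yaw,z):
    a=radians(yaw);c,s=cos(a),sin(a); return [(x+c*u-s*v,y+s*u+c*v,z) for u,v in((-.03,-.042),(.03,-.042))]
g=lambda p:((p-[150,100]+.5)*4.6-.5).round(1)
print("expected deep",g(proj("side",corners(.4402,.1328,3.41,.098))).tolist(),"base",g(proj("side",corners(.4406,.1335,3.46,.006))).tolist())
E
```

```text
deep [[0.4146 0.0902 0.098 ]
 [0.4704 0.0871 0.098 ]]
base [[0.4141 0.0911 0.006 ]
 [0.4717 0.0924 0.006 ]]
expected deep [[183.7, 324.4], [290.6, 314.2]] base [[198.5, 451.5], [299.3, 440.8]]
```

Request:
move_arm --deltas '[[[0.001,0.0005,0.02,0,1],[0.001,0.0005,0.04,0,1],[0.001,0.0005,0.055,0,1],[0.001,0.0005,0.065,0,1],[0.001,0.0005,0.07,0,1],[0.001,0.0005,0.072,0,1],[0.001,0.0005,0.072,0,1],[0.001,0.0005,0.072,0,1]]]'

```text
clock: 5.2
position: [0.4409, 0.1336, 0.063]
ee_rot: [0.0, 0.686, 0.728, 0.0]
contact_force: [0.5, -0.5, -3.3]
width: 0.0595
gripper_force: 34.7
```

```bash
python3 -c "
from h import *
go(.4406,.1331,.0605,93.46)
print(manip.get_state()['contact_force'])"
```

```text
now [0.4409 0.1336 0.063 ] yaw 93.44 tilt [ 1.1e-03  1.0e-04 -1.0e+00] -> delta [-0.0006 -0.0004  0.0031] twist -0.0002
[ 0.45583443 -0.46356076 -3.27606419]
```

Not yet in contact (−3.3 N is the tin's weight); lower gently.

Request:
move_arm --deltas '[[[-0.0003,-0.0003,0.001,0,1],[-0.0003,-0.0003,0.002,0,1],[-0.0003,-0.0003,0.003,0,1],[-0.0003,-0.0003,0.003,0,1],[-0.0003,-0.0003,0.003,0,1]]]'

```text
clock: 5.7
position: [0.4402, 0.1334, 0.0603]
ee_rot: [0.0, 0.685, 0.728, 0.0]
contact_force: [0.1, 0.1, -0.4]
width: 0.0594
gripper_force: 35.0
```

```bash
python3 -c "
from h import *
go(.4406,.1333,.0605,93.46)
print(manip.get_state()['contact_force'])"
```

```text
now [0.4402 0.1334 0.0603] yaw 93.45 tilt [ 3.e-04 -0.e+00 -1.e+00] -> delta [-0.0002  0.0004 -0.0003] twist -0.0001
[ 0.07177798  0.10487396 -0.37880891]
```

Request:
move_arm --deltas '[[[0,0.0002,0.0004,0,1],[0,0.0002,0.0008,0,0.5],[0,0.0002,0.0008,0,-0.3],[0,0.0002,0.0008,0,-0.7],[0,0.0002,0.0008,0,-1],[0,0.0002,0.0008,0,-1],[0,0.0002,0.0008,0,-1]]]'

```text
clock: 6.4
position: [0.4405, 0.1334, 0.0594]
ee_rot: [0.0, 0.686, 0.728, 0.0]
contact_force: [-0.4, -0.2, -0.1]
width: 0.086
gripper_force: 0.0
```

Request:
move_arm --deltas '[[[0,0,-0.03,0,-1],[0,0,-0.08,0,-1],[0,0,-0.13,0,-1],[0,0,-0.15,0,-1],[-0.06,0,-0.15,0,-1],[-0.12,0,-0.15,0,-1],[-0.18,0,-0.15,0,-1],[-0.24,0,-0.15,0,-1],[-0.3,0,-0.15,0,-1],[-0.36,0,-0.15,0,-1],[-0.42,0,-0.15,0,-1],[-0.48,0,-0.15,0,-1]]]'

```text
clock: 7.6
position: [0.4631, -0.252, 0.1794]
ee_rot: [0.0, 0.686, 0.728, 0.0]
contact_force: [1.2, 0.3, -0.1]
width: 0.0854
gripper_force: 0.0
```

```bash
python3 - <<'E'
from h import *
go(.5217,-.3748,.15,81.3)
T=shot("top");S=shot("side")
cv2.imwrite("pics/t3r.png",T[:,:,::-1]);cv2.imwrite("pics/s3r.png",S[:,:,::-1])
a=cv2.resize(T[215:275,140:220,::-1],(640,480),interpolation=cv2.INTER_CUBIC)[:, :395]
b=cv2.resize(S[130:222,165:242,::-1],(402,480),interpolation=cv2.INTER_CUBIC)
a=cv2.resize(T[218:270,150:216,::-1],(396,312),interpolation=cv2.INTER_CUBIC)
c=np.zeros((480,798,3),np.uint8);c[:312,:396]=a;c[:,396:]=b;cv2.imwrite("pics/c3.png",c)
g=cv2.cvtColor(T,cv2.COLOR_RGB2GRAY)
s=8;x0,y0,x1,y1=158,218,216,270
u=cv2.resize(g[y0:y1,x0:x1],None,fx=s,fy=s,interpolation=cv2.INTER_CUBIC)
for t in(75,90,105):
    k=max(cv2.findContours((u>t).astype(np.uint8),0,1)[0],key=cv2.contourArea).reshape(-1,2)
    print(t,cv2.minAreaRect((onz("top",(k+.5)/s-.5+[x0,y0],.082)[:,:2]*1000).astype(np.float32)))
E
```

```text
now [ 0.4631 -0.252   0.1794] yaw 93.41 tilt [ 3.e-04  0.e+00 -1.e+00] -> delta [-0.1576  0.0639  0.0367] twist 0.1009
75 ((440.5876770019531, 134.25894165039062), (60.32790756225586, 84.43135070800781), 3.613215684890747)
90 ((440.6597595214844, 134.22134399414062), (58.89812088012695, 82.16781616210938), 3.344945192337036)
105 ((440.62591552734375, 134.36880493164062), (57.19132995605469, 80.16802215576172), 3.3659982681274414)
```

View pics/c3.png

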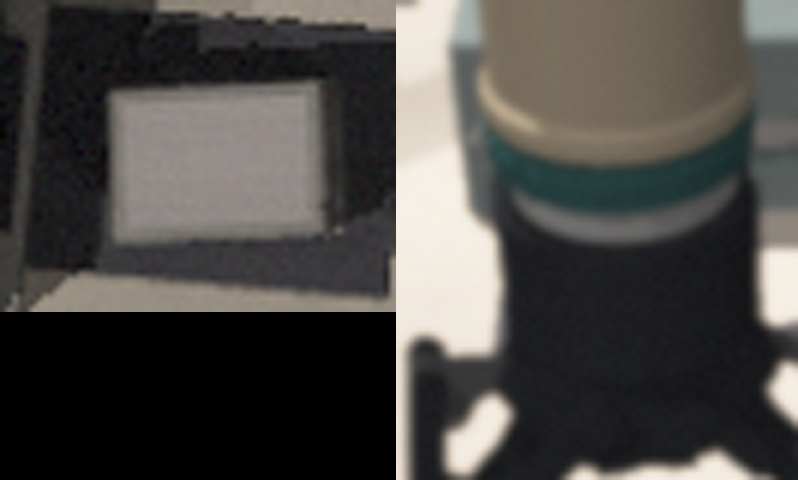

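The deep tin's lid (crop (110,90)–(325,240)) is 0.1/0.8 mm off the base's centre at the same yaw, so it is set well; the arm blocks the side view. Now the swatch tin.

Request:
move_arm --deltas '[[[-0.05,0.02,0.01,0.05,-1],[-0.1,0.045,0.02,0.1,-1],[-0.15,0.064,0.036,0.101,-1],[-0.158,0.064,0.036,0.101,-1],[-0.158,0.064,0.09,0.101,-1],[-0.158,0.064,0.14,0.101,-1],[-0.158,0.064,0.18,0.101,-1],[-0.158,0.064,0.18,0.101,-1],[-0.158,0.064,0.18,0.101,-1]]]'

```text
clock: 8.6
position: [0.5221, -0.3723, 0.0357]
ee_rot: [-0.0, 0.758, 0.652, -0.0]
contact_force: [0.9, -0.0, 0.7]
width: 0.0857
gripper_force: 0.0
```

```bash
python3 -c "
from h import *
go(.5217,-.3748,.0145,81.3)
print(manip.get_state()['contact_force'])"
```

```text
now [ 0.5221 -0.3723  0.0357] yaw 81.36 tilt [-7.e-04  7.e-04 -1.e+00] -> delta [-0.0032 -0.      0.0265] twist 0.0005
[ 0.92816128 -0.02604351  0.7128638 ]
```

Request:
move_arm --deltas '[[[-0.003,0,0.013,0,-1],[-0.003,0,0.026,0,-1],[-0.003,0,0.026,0,-1],[-0.003,0,0.026,0,0],[-0.003,0,0.026,0,0],[-0.003,0,0.026,0,0.5],[-0.003,0,0.026,0,1],[-0.003,0,0.026,0,1],[-0.003,0,0.026,0,1],[-0.003,0,0.026,0,1]]]'

```text
clock: 9.6
position: [0.5222, -0.3758, 0.0154]
ee_rot: [0.001, 0.759, 0.652, 0.0]
contact_force: [-0.2, 0.3, 5.4]
width: 0.0593
gripper_force: 34.2
```

```bash
python3 -c "
from h import *
go(.5217,-.3748,.0145,81.3)
print(manip.get_state()['contact_force'])"
```

```text
now [ 0.5222 -0.3758  0.0154] yaw 81.32 tilt [ 0.001 -0.001 -1.   ] -> delta [ 0.0011 -0.0008  0.0011] twist 0.0002
[-0.17958165  0.27343785  5.37746048]
```

Request:
move_arm --deltas '[[[0,0,-0.02,0,1],[0,0,-0.05,0,1],[0,0,-0.1,0,1],[0,0,-0.15,0,1],[0,0,-0.19,0,1],[0,0,-0.2,0,1],[0,0,-0.2,0,1],[0,0,-0.2,0,1]]]'

```text
clock: 10.4
position: [0.5207, -0.3744, 0.1723]
ee_rot: [-0.002, 0.759, 0.652, -0.0]
contact_force: [-0.6, 0.3, -2.2]
width: 0.0594
gripper_force: 33.6
```

```bash
python3 -c "
from h import *
go(.4406,.134,.17,93.46)
print(manip.get_state()['contact_force'])"
```

```text
now [ 0.5207 -0.3744  0.1723] yaw 81.33 tilt [-0.0032  0.0027 -1.    ] -> delta [ 0.6132 -0.1948  0.0049] twist -0.1011
[-0.62852467  0.32116818 -2.21219052]
```

Request:
move_arm --deltas '[[[0.03,-0.01,0,-0.01,1],[0.08,-0.025,0,-0.02,1],[0.14,-0.045,0,-0.04,1],[0.2,-0.065,0,-0.06,1],[0.26,-0.085,0,-0.08,1],[0.32,-0.105,0,-0.1,1],[0.38,-0.12,0,-0.101,1],[0.44,-0.14,0,-0.101,1],[0.5,-0.16,0,-0.101,1],[0.55,-0.175,0,-0.101,1],[0.59,-0.188,0,-0.101,1],[0.612,-0.195,0,-0.101,1]]]'

```text
clock: 11.6
position: [0.4388, 0.1345, 0.1723]
ee_rot: [-0.002, 0.685, 0.729, -0.002]
contact_force: [0.4, -0.4, -1.5]
width: 0.059
gripper_force: 33.5
```

Request:
move_arm --deltas '[[[0,0,0.01,0,1],[0,0,0.03,0,1],[0,0,0.05,0,1],[0,0,0.06,0,1],[0,0,0.06,0,1],[0,0,0.06,0,1]]]'

```text
clock: 12.2
position: [0.4414, 0.1316, 0.1262]
ee_rot: [-0.0, 0.686, 0.728, -0.0]
contact_force: [0.6, -0.5, -1.0]
width: 0.0593
gripper_force: 33.4
```

```bash
python3 - <<'E'
from h import *
go(.4406,.1333,.0975,93.46)
print(manip.get_state()['contact_force'])
im=shot("side")[:,:,::-1]
cv2.imwrite("pics/s4.png",cv2.resize(im[100:225,150:270],None,fx=4.6,fy=4.6,interpolation=cv2.INTER_CUBIC))
E
```

```text
now [0.4414 0.1316 0.1262] yaw 93.4 tilt [-1.e-03 -4.e-04 -1.e+00] -> delta [ 0.0022 -0.0008  0.0359] twist -0.0005
[ 0.60703136 -0.52543783 -1.0190137 ]
```

View pics/s4.png

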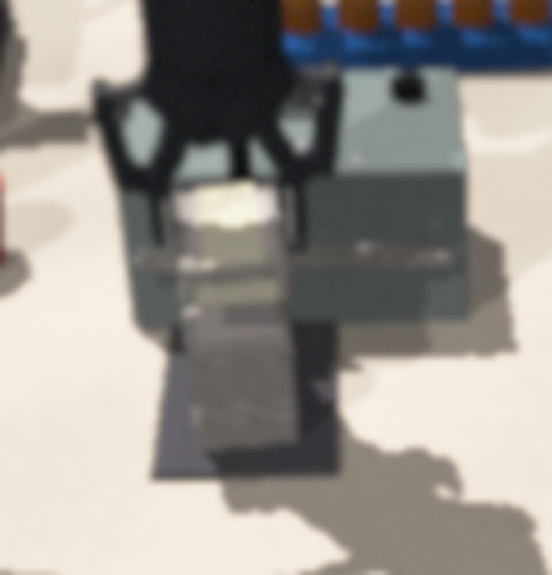

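The swatch tin hangs over the column (band end about (235,250), column edges 187–295), aligned left and right. Lowering it.

Request:
move_arm --deltas '[[[0.002,-0.0008,0.01,0,1],[0.002,-0.0008,0.02,0,1],[0.002,-0.0008,0.028,0,1],[0.002,-0.0008,0.032,0,1],[0.002,-0.0008,0.034,0,1],[0.002,-0.0008,0.034,0,1],[0.002,-0.0008,0.034,0,1]]]'

```text
clock: 12.95
position: [0.4408, 0.1337, 0.0995]
ee_rot: [0.0, 0.686, 0.728, 0.0]
contact_force: [0.6, -0.3, -1.4]
width: 0.0591
gripper_force: 33.5
```

```bash
python3 -c "
from h import *
go(.4406,.1333,.0975,93.46)
print(manip.get_state()['contact_force'])"
```

```text
now [0.4408 0.1337 0.0995] yaw 93.45 tilt [ 4.e-04 -0.e+00 -1.e+00] -> delta [-0.0005 -0.0003  0.0026] twist -0.0001
[ 0.58971147 -0.27252912 -1.44439431]
```

Request:
move_arm --deltas '[[[-0.0003,-0.0002,0.001,0,1],[-0.0003,-0.0002,0.002,0,1],[-0.0003,-0.0002,0.003,0,1],[-0.0003,-0.0002,0.003,0,1]]]'

```text
clock: 13.35
position: [0.4406, 0.1335, 0.0973]
ee_rot: [0.0, 0.686, 0.728, 0.0]
contact_force: [-1.1, 0.5, 1.8]
width: 0.0589
gripper_force: 33.8
```

```bash
python3 -c "
from h import *
go(.4406,.1333,.0975,93.46)
print(manip.get_state()['contact_force'])"
```

```text
now [0.4406 0.1335 0.0973] yaw 93.45 tilt [ 4.e-04 -1.e-04 -1.e+00] -> delta [-0.0002  0.     -0.0002] twist -0.0001
[-1.06220727  0.54612393  1.80617096]
```

Request:
move_arm --deltas '[[[0,0,0,0,0.5],[0,0,0,0,-0.3],[0,0,0,0,-0.7],[0,0,0,0,-1],[0,0,0,0,-1],[0,0,0,0,-1],[0,0,0,0,-1]]]'

```text
clock: 14.05
position: [0.4405, 0.1334, 0.097]
ee_rot: [0.0, 0.686, 0.728, -0.0]
contact_force: [-0.1, 0.3, 0.1]
width: 0.0856
gripper_force: 0.0
```

Request:
move_arm --deltas '[[[0,0,-0.02,0,-1],[0,0,-0.06,0,-1],[0,0,-0.12,0,-1],[0,0,-0.16,0,-1],[-0.06,0,-0.16,0,-1],[-0.12,0,-0.16,0,-1],[-0.18,0,-0.16,0,-1],[-0.24,0,-0.16,0,0],[-0.3,0,-0.16,0,0],[-0.3,0,-0.16,0,0],[-0.3,0,-0.16,0,0]]]'

```text
clock: 15.15
position: [0.4547, -0.1069, 0.2248]
ee_rot: [-0.001, 0.687, 0.727, 0.0]
contact_force: [0.5, 0.0, -0.8]
width: 0.0426
gripper_force: 0.0
```

```bash
python3 - <<'E'
from h import *
go(.450,.215,.22,86.3)
T=shot("top");S=shot("side")
cv2.imwrite("pics/t5r.png",T[:,:,::-1]);cv2.imwrite("pics/s5r.png",S[:,:,::-1])
c=np.zeros((560,798,3),np.uint8)
c[:384,:480]=cv2.resize(T[213:277,138:218,::-1],(480,384),interpolation=cv2.INTER_CUBIC)
c[:,480:]=cv2.resize(S[100:212,168:231,::-1],(318,560),interpolation=cv2.INTER_CUBIC)
cv2.imwrite("pics/c5.png",c)
g=cv2.cvtColor(T,cv2.COLOR_RGB2GRAY)
s=8;x0,y0,x1,y1=156,216,216,274
u=cv2.resize(g[y0:y1,x0:x1],None,fx=s,fy=s,interpolation=cv2.INTER_CUBIC)
for t in(75,90):
    k=max(cv2.findContours((u>t).astype(np.uint8),0,1)[0],key=cv2.contourArea).reshape(-1,2)
    print(t,cv2.minAreaRect((onz("top",(k+.5)/s-.5+[x0,y0],.110)[:,:2]*1000).astype(np.float32)))
E
```

```text
now [ 0.4547 -0.1069  0.2248] yaw 93.27 tilt [-7.e-04  9.e-04 -1.e+00] -> delta [0.402  0.0171 0.0063] twist 0.0581
75 ((441.1381530761719, 131.30267333984375), (60.62431716918945, 87.00889587402344), 3.0021893978118896)
90 ((441.1341552734375, 131.4772491455078), (58.925804138183594, 85.99687957763672), 2.9955906867980957)
```

View pics/c5.png

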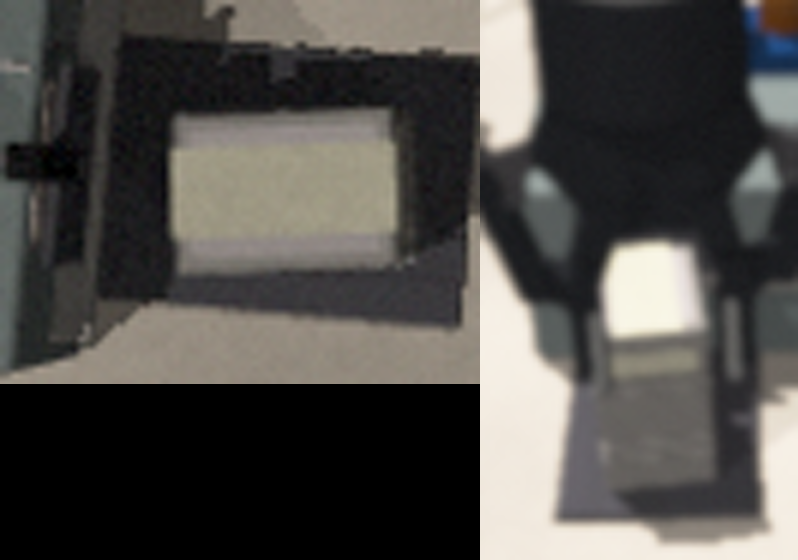

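The column stands and the shutter is closed (post (40,160)), but the swatch lid (170–397 across) may sit a millimetre or two toward −y. I'll check its end edges with line profiles in both views.

```bash
python3 - <<'E'
from h import *
from scipy.ndimage import map_coordinates as mc
def prof(im,n,X,Y,Z):
    return mc(im.astype(float),proj(n,np.c_[X,Y,Z])[:,::-1].T,order=1)
Yt=np.arange(.08,.19,.0005)
for f,z,dx,tag in(("pics/top0.png",.038,(-.022,0,.022),"base"),("pics/t3r.png",.082,(-.022,0,.022),"deep"),("pics/t5r.png",.110,(-.024,-.021,.021,.024),"swatch strips")):
    im=cv2.GaussianBlur(cv2.imread(f,0),(3,3),.7)
    for d in dx:
        p=prof(im,"top",.4406+d-.06*(Yt-.134),Yt,0*Yt+z); m=np.median(p[90:130]); lo=.6*m
        i=np.where(p>lo)[0]; i=i[(i>0)]
        print(tag,d,"med",m.round(),"edges",Yt[i[0]].round(4),Yt[i[-1]].round(4),"c",((Yt[i[0]]+Yt[i[-1]])/2).round(4))
im=cv2.imread("pics/s5r.png",0)
for d in(-.02,0.,.02):
    a=proj("side",[(.443+d,.092,.110),(.443+d,.092,.0)]); N=45
    L=np.linspace(a[0]-(a[1]-a[0])*.25,a[1],N); p=mc(im.astype(float),L[:,::-1].T,order=1)
    zz=np.linspace(.110+.0275,0,N); print(d,[(round(z*1000),int(v)) for z,v in zip(zz,p)])
E
```

```text
base -0.022 med 128.0 edges 0.0925 0.1735 c 0.133
base 0 med 138.0 edges 0.0945 0.1745 c 0.1345
base 0.022 med 127.0 edges 0.096 0.1765 c 0.1363
deep -0.022 med 134.0 edges 0.0925 0.1745 c 0.1335
deep 0 med 143.0 edges 0.0935 0.174 c 0.1338
deep 0.022 med 140.0 edges 0.095 0.175 c 0.135
swatch strips -0.024 med 123.0 edges 0.0885 0.171 c 0.1298
swatch strips -0.021 med 135.0 edges 0.0895 0.1705 c 0.13
swatch strips 0.021 med 141.0 edges 0.092 0.173 c 0.1325
swatch strips 0.024 med 133.0 edges 0.0925 0.173 c 0.1328
-0.02 [(138, 177), (134, 181), (131, 183), (128, 186), (125, 189), (122, 193), (119, 198), (116, 199), (113, 190), (109, 175), (106, 151), (103, 120), (100, 97), (97, 92), (94, 99), (91, 108), (88, 114), (84, 115), (81, 112), (78, 99), (75, 89), (72, 88), (69, 93), (66, 94), (62, 97), (59, 98), (56, 99), (53, 98), (50, 96), (47, 96), (44, 96), (41, 96), (38, 96), (34, 98), (31, 100), (28, 99), (25, 98), (22, 96), (19, 96), (16, 96), (13, 97), (9, 95), (6, 88), (3, 73), (0, 62)]
0.0 [(138, 243), (134, 243), (131, 243), (128, 243), (125, 243), (122, 244), (119, 244), (116, 24
[... 182 characters left out ...]
(62, 96), (59, 97), (56, 97), (53, 96), (50, 96), (47, 96), (44, 96), (41, 97), (38, 100), (34, 105), (31, 103), (28, 100), (25, 100), (22, 99), (19, 97), (16, 97), (13, 96), (9, 93), (6, 82), (3, 66), (0, 56)]
0.02 [(138, 221), (134, 221), (131, 221), (128, 223), (125, 224), (122, 225), (119, 225), (116, 223), (113, 215), (109, 195), (106, 161), (103, 127), (100, 106), (97, 104), (94, 114), (91, 126), (88, 132), (84, 131), (81, 121), (78, 104), (75, 97), (72, 97), (69, 98), (66, 97), (62, 97), (59, 98), (56, 98), (53, 97), (50, 97), (47, 96), (44, 96), (41, 98), (38, 100), (34, 101), (31, 99), (28, 102), (25, 104), (22, 101), (19, 98), (16, 96), (13, 95), (9, 89), (6, 75), (3, 62), (0, 56)]
```

Both views agree the swatch tin sits about 2.7 mm toward −y; I'll regrip it, lift it slightly, shift it and set it down again.

Request:
move_arm --deltas '[[[0.06,0,0,0,-1],[0.12,0,0,0,-1],[0.18,0,0,0,-1],[0.24,0,0,0,-1],[0.28,0,0,0,-1],[0.3,0,0,0,-1],[0.3,0,0,0,-1],[0.3,0,0,0,-1],[0.3,0,0.05,0,-1],[0.3,0,0.09,0,-1],[0.3,0,0.11,0,-1],[0.3,0,0.11,0,-1]]]'

```text
clock: 16.45
position: [0.4383, 0.1323, 0.1349]
ee_rot: [-0.002, 0.686, 0.728, -0.002]
contact_force: [0.1, -0.6, -0.2]
width: 0.085
gripper_force: 0.0
```

```bash
python3 -c "
from h import *
go(.4407,.1334,.0975,93.3)"
```

```text
now [0.4383 0.1323 0.1349] yaw 93.39 tilt [-0.0058 -0.0013 -1.    ] -> delta [0.0012 0.0033 0.0467] twist 0.0008
```

Request:
move_arm --deltas '[[[0,0,0,0,-1],[0,0,0.02,0,-1],[0,0,0.04,0,-1],[0,0,0.049,0,-1],[0,0,0.049,0,-1],[0,0,0.049,0,0],[0,0,0.049,0,0],[0,0,0.049,0,0.5],[0,0,0.049,0,1],[0,0,0.049,0,1],[0,0,0.049,0,1],[0,0,0.049,0,1]]]'

```text
clock: 17.65
position: [0.4414, 0.1336, 0.099]
ee_rot: [0.001, 0.686, 0.728, 0.001]
contact_force: [-0.7, -0.2, 6.0]
width: 0.0595
gripper_force: 33.4
```

```bash
python3 -c "
from h import *
go(.4405,.1334,.0975,93.46)"
```

```text
now [0.4414 0.1336 0.099 ] yaw 93.45 tilt [ 2.4e-03  2.0e-04 -1.0e+00] -> delta [-0.0001 -0.0012  0.0018] twist -0.0001
```

Request:
move_arm --deltas '[[[0,0,-0.003,0,1],[0,0,-0.006,0,1],[0,0,-0.006,0,1],[0.0016,0,-0.006,0,1],[0.0033,-0.0002,-0.006,0,1],[0.0033,-0.0002,-0.006,0,1],[0.0033,-0.0002,-0.004,0,1],[0.0033,-0.0002,-0.002,0,1],[0.0033,-0.0002,-0.001,0,1],[0.0033,-0.0002,-0.001,0,1]]]'

```text
clock: 18.65
position: [0.4401, 0.136, 0.099]
ee_rot: [0.0, 0.686, 0.728, -0.0]
contact_force: [-1.3, -0.4, 3.4]
width: 0.059
gripper_force: 33.1
```

```bash
python3 -c "
from h import *
go(.4405,.136,.0975,93.46)
print(manip.get_state()['contact_force'])"
```

```text
now [0.4401 0.136  0.099 ] yaw 93.44 tilt [ 0.e+00 -1.e-04 -1.e+00] -> delta [-0.0001  0.0004  0.0018] twist -0.0001
[-1.30917346 -0.36526795  3.4410427 ]
```

In contact. Release, back off, and check.

Request:
move_arm --deltas '[[[0,0.0002,0,0,0.5],[0,0.0002,0,0,-0.3],[0,0.0002,0,0,-0.7],[0,0.0002,0,0,-1],[0,0.0002,0,0,-1],[0,0.0002,0,0,-1],[0,0.0002,0,0,-1]]]'

```text
clock: 19.35
position: [0.4403, 0.1361, 0.0985]
ee_rot: [-0.0, 0.686, 0.728, -0.0]
contact_force: [-0.6, 0.5, 0.4]
width: 0.0852
gripper_force: 0.0
```

Request:
move_arm --deltas '[[[0,0,-0.02,0,-1],[0,0,-0.06,0,-1],[0,0,-0.12,0,-1],[0,0,-0.16,0,-1],[-0.06,0,-0.16,0,-1],[-0.12,0,-0.16,0,-1],[-0.18,0,-0.16,0,-1],[-0.24,0,-0.16,0,0],[-0.3,0,-0.16,0,0],[-0.3,0,-0.16,0,0],[-0.3,0,-0.16,0,0],[-0.3,0,-0.16,0,0]]]'

```text
clock: 20.55
position: [0.4544, -0.1025, 0.2265]
ee_rot: [-0.001, 0.685, 0.728, 0.0]
contact_force: [0.1, -0.1, -0.7]
width: 0.0425
gripper_force: 0.0
```

```bash
python3 - <<'E'
from h import *
from scipy.ndimage import map_coordinates as mc
go(.450,.215,.22,86.3)
T=shot("top"); cv2.imwrite("pics/t6r.png",T[:,:,::-1])
g0=cv2.imread("pics/t6r.png",0); im=cv2.GaussianBlur(g0,(3,3),.7)
Y=np.arange(.08,.19,.0005)
for d in(-.024,-.021,.021,.024):
    p=mc(im.astype(float),proj("top",np.c_[.4406+d-.06*(Y-.134),Y,0*Y+.11])[:,::-1].T,order=1)
    i=np.where(p>.6*np.median(p[90:130]))[0]; print(d,Y[i[0]].round(4),Y[i[-1]].round(4),((Y[i[0]]+Y[i[-1]])/2).round(4))
s=8;x0,y0,x1,y1=156,216,216,274
u=cv2.resize(g0[y0:y1,x0:x1],None,fx=s,fy=s,interpolation=cv2.INTER_CUBIC)
k=max(cv2.findContours((u>85).astype(np.uint8),0,1)[0],key=cv2.contourArea).reshape(-1,2)
print(cv2.minAreaRect((onz("top",(k+.5)/s-.5+[x0,y0],.110)[:,:2]*1000).astype(np.float32)))
# post: very dark blob; compare with the first picture
for f in("pics/top0.png","pics/t6r.png"):
    m=(cv2.imread(f,0)[230:250,134:150]<22); r,c=np.nonzero(m); print(f,len(r),c.mean()+134,r.mean()+230)
b=T[213:277,90:218,::-1]; cv2.imwrite("pics/c6.png",cv2.resize(b,None,fx=6,fy=6,interpolation=cv2.INTER_CUBIC))
E
```

```text
now [ 0.4544 -0.1025  0.2265] yaw 93.47 tilt [-6.e-04  1.e-03 -1.e+00] -> delta [0.3965 0.0185 0.0085] twist 0.0597
-0.024 0.091 0.173 0.132
-0.021 0.092 0.173 0.1325
0.021 0.0945 0.1755 0.135
0.024 0.095 0.176 0.1355
((440.7672424316406, 133.8516845703125), (59.2111701965332, 86.25732421875), 3.368281364440918)
pics/top0.png 78 145.66666666666666 240.24358974358975
pics/t6r.png 70 145.28571428571428 239.4
```

View pics/c6.png

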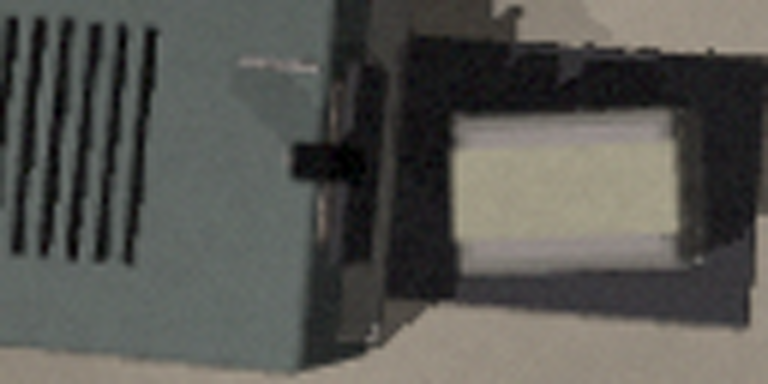

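The swatch tin's centre is now (440.8, 133.8) mm at yaw 3.4°, within 0.5 mm of the tins below, and the shutter is closed (post top about (315,162), long rib at row 64). Next is the post.

Request:
move_arm --deltas '[[[0.05,0.002,0,0.01,0],[0.11,0.005,0,0.03,0],[0.17,0.008,0,0.06,0],[0.23,0.011,0,0.06,0],[0.29,0.014,0,0.06,0],[0.34,0.016,0,0.06,0],[0.375,0.018,0,0.06,0],[0.396,0.0185,0,0.06,0],[0.396,0.0185,0,0.06,0],[0.396,0.0185,0,0.06,0],[0.396,0.0185,0,0.06,0],[0.396,0.0185,0,0.06,0]]]'

```text
clock: 21.8
position: [0.4503, 0.213, 0.2267]
ee_rot: [0.0, 0.73, 0.683, -0.0]
contact_force: [1.0, -0.4, 0.1]
width: 0.0426
gripper_force: 0.0
```

```bash
python3 -c "
from h import *
go(.450,.215,.14,86.3)
print(manip.get_state()['contact_force'])"
```

```text
now [0.4503 0.213  0.2267] yaw 86.21 tilt [ 0.e+00 -4.e-04 -1.e+00] -> delta [ 0.0025 -0.0006  0.1083] twist -0.0008
[ 0.96419651 -0.43297764  0.05462715]
```

Request:
move_arm --deltas '[[[0.0025,-0.0005,0.03,0,0],[0.0025,-0.0005,0.06,0,0],[0.0025,-0.0005,0.09,0,0],[0.0025,-0.0005,0.108,0,0],[0.0025,-0.0005,0.108,0,0],[0.0025,-0.0005,0.108,0,0],[0.0025,-0.0005,0.108,0,0]]]'

```text
clock: 22.5
position: [0.4512, 0.2156, 0.1413]
ee_rot: [0.001, 0.73, 0.683, 0.001]
contact_force: [0.2, -0.0, -0.3]
width: 0.0427
gripper_force: 0.0
```

```bash
python3 -c "
from h import *
go(.450,.215,.14,86.3)
print(manip.get_state()['contact_force'])"
```

```text
now [0.4512 0.2156 0.1413] yaw 86.21 tilt [ 2.1e-03  6.0e-04 -1.0e+00] -> delta [-0.0008 -0.0014  0.0016] twist -0.0008
[ 0.23050942 -0.01653271 -0.32546491]
```

Request:
move_arm --deltas '[[[0,0,0,0,0.3],[0,0,0,0,0.5],[0,0,0,0,0.7],[0,0,0,0,1],[0,0,0,0,1],[0,0,0,0,1],[0,0,0,0,1],[0,0,0,0,1]]]' --squeeze 60

```text
clock: 23.3
position: [0.45, 0.2158, 0.1409]
ee_rot: [-0.0, 0.73, 0.684, 0.0]
contact_force: [-2.0, -1.3, 5.9]
width: 0.013
gripper_force: 58.4
```

```bash
python3 -c "
from h import *
go(.450,.215,.14,86.3)
print(manip.get_state()['contact_force'],manip.get_state()['moment'])"
```

```text
now [0.45   0.2158 0.1409] yaw 86.25 tilt [ 1.e-04  2.e-04 -1.e+00] -> delta [-0.001   0.0001  0.0012] twist -0.0004
[-2.04839428 -1.25403649  5.92551633] [-0.08814203  0.32531648 -0.01925028]
```

Request:
move_arm --deltas '[[[0,0.005,0,0,1],[0,0.01,0,0,1],[0,0.015,0,0,1],[0,0.02,0,0,1],[0,0.025,0,0,1],[0,0.03,0,0,1],[0,0.035,0,0,1],[0,0.039,0,0,1],[0,0.042,0,0,1],[0,0.0435,0,0,1],[0,0.0435,0,0,1],[0,0.0435,0,0,1]]]'

```text
clock: 24.5
position: [0.4835, 0.2136, 0.1409]
ee_rot: [-0.001, 0.73, 0.684, -0.001]
contact_force: [-5.0, -0.7, 6.6]
width: 0.0129
gripper_force: 58.7
```

```bash
python3 - <<'E'
from h import *
s=manip.get_state(); print(s["position"],s["contact_force"],s["moment"],s["width"],s["gripper_force"])
d=s["position"]-np.array([.450,.2158,.1409]); print("travel mm",1000*(d@[np.cos(.0646),-np.sin(.0646),0]))
T=shot("top");S=shot("side");cv2.imwrite("pics/t7r.png",T[:,:,::-1]);cv2.imwrite("pics/s7r.png",S[:,:,::-1])
g0=cv2.imread("pics/t7r.png",0)
s=8;x0,y0,x1,y1=156,216,216,274
u=cv2.resize(g0[y0:y1,x0:x1],None,fx=s,fy=s,interpolation=cv2.INTER_CUBIC)
k=max(cv2.findContours((u>85).astype(np.uint8),0,1)[0],key=cv2.contourArea).reshape(-1,2)
print(cv2.minAreaRect((onz("top",(k+.5)/s-.5+[x0,y0],.110)[:,:2]*1000).astype(np.float32)))
E
```

```text
[0.48345725 0.21362686 0.14091254] [-4.96900231 -0.67635038  6.57162535] [0.09773135 0.57763542 0.02560323] 0.01290342536497552 58.702876567840576
travel mm 33.527751249183616
((440.7506103515625, 133.80364990234375), (59.2236442565918, 86.18418884277344), 3.37190842628479)
```

Request:
move_arm --deltas '[[[0,0.0008,0,0,1],[0,0.0016,0,0,1],[0,0.0016,0,0,1],[0,0.0016,0,0,1],[0,0.0016,0,0,1],[0,0.0016,0,0,1]]]'

```text
clock: 25.2
position: [0.4846, 0.2135, 0.1409]
ee_rot: [-0.001, 0.73, 0.684, -0.001]
contact_force: [-5.9, -0.4, 8.1]
width: 0.0131
gripper_force: 58.7
```

```bash
python3 - <<'E'
from h import *
F=[];X=[]
for i in range(8):
    shot("top"); s=manip.get_state(); F.append(s["contact_force"]); X.append(s["position"])
F=np.array(F);X=np.array(X);a=[np.cos(.0646),-np.sin(.0646),0]
print("F",F.mean(0),"along",(F@a).mean(),"pos",X.mean(0),X.std(0),"travel",1000*((X.mean(0)-[.450,.2158,.1409])@a),s["width"],s["gripper_force"])
# shutter plate/post in the side picture: dark extent along the box front at mid-window, closed vs now
from scipy.ndimage import map_coordinates as mc
S=shot("side");cv2.imwrite("pics/s8r.png",S[:,:,::-1])
o=np.array([.4848,.2918]);ex=np.array([a[0],a[1]]);ey=np.array([-a[1],a[0]])
bx=np.arange(-.08,.1,.006)
for f in("pics/side0.png","pics/s8r.png"):
  for z in(.10,.112):
    P=o+bx[:,None]*ex-.074*ey; p=mc(cv2.imread(f,0).astype(float),proj("side",np.c_[P,0*bx+z])[:,::-1].T,order=1); print(f,z,p.astype(int).tolist())
E
```

```text
F [-5.3729649   0.31546102  7.52800797] along -5.382122290868137 pos [0.48462673 0.21353014 0.1409051 ] [1.42700949e-05 8.33229697e-06 7.28167570e-06] travel 34.70103460924134 0.013210712873844071 58.677268624305725
pics/side0.png 0.1 [73, 70, 51, 43, 41, 43, 43, 41, 42, 42, 41, 42, 42, 42, 46, 65, 68, 68, 69, 69, 68, 69, 69, 68, 70, 75, 82, 84, 85, 85]
pics/side0.png 0.112 [90, 82, 76, 71, 69, 69, 66, 43, 24, 37, 61, 66, 66, 65, 66, 74, 75, 74, 74, 75, 76, 75, 76, 76, 83, 92, 92, 92, 93, 92]
pics/s8r.png 0.1 [89, 88, 88, 108, 125, 126, 126, 121, 76, 53, 52, 52, 53, 52, 52, 51, 52, 51, 51, 51, 55, 67, 78, 83, 84, 84, 84, 85, 85, 86]
pics/s8r.png 0.112 [99, 99, 100, 106, 115, 112, 111, 108, 90, 83, 81, 79, 73, 45, 25, 37, 61, 64, 68, 79, 84, 90, 92, 92, 93, 94, 93, 94, 93, 93]
```

```bash
python3 -c "
from rig import manip
print(manip.sign_off())"
```

```text
the job is handed in; nothing more can be done
None
```

The job is handed in: the deep tin and then the swatch tin sit on the base tin, all lined up within about 1 mm, and the gripper is holding the shutter at half travel, about 35 mm. The swatch tin first went down about 2.7 mm off, so I regripped and reseated it before touching the shutter.

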